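# Slide the second, interlocking layer of vial cartons onto the dispatch tray

### The job

Lay the second layer of vial cartons on the dispatch tray: slide the three loose cartons off the riser onto the first layer in the opposite pattern, so that the layers interlock: the pair of cartons lying crosswise changes ends with the carton lying lengthwise. Push them close together and against the back fence, square and flush with the edges of the layer below. Their bottoms are only tucked shut, so slide them and never lift or tip them, and leave the other things on the riser and bench where they are.

Things in the scene. Friction and masses are not known exactly. Their poses are not given: they have to be found in the camera images.
- station: fixed packing station: steel riser with a tray docked to it. Origin on the bench under the dock line between them. Its axes x', y', z are meant below; y' points from riser to tray, the way cartons slide. Riser: flat steel shelf, top 52.5 above the bench (1.5 higher than the first layer's top), from y' -340 to 0 and x' -175 to +195
- tray_fence (a point): middle of the foot of the inner face of the dispatch tray's back fence, at x' 0, y' +156.5, on the 6 thick tray base. The fence is 3.5 thick, runs along x' from -185 to +165, its top 75 above the bench. Tray: aluminium, fixed, y' +2 to +160, sides open
- pair: the two crosswise cartons of the first layer, together 150 x 150 x 45 (each 150 along x', 75 along y'), stuck down on the tray from y' +5 to +155. Origin at the centre of the underside, axes parallel to the station's; top 51 above the bench, 45 above this origin
- single: the lengthwise carton of the first layer, 75 along x', 150 along y', 45 high, stuck down; origin at the centre of the underside, axes parallel to the station's. It touches the pair on its +x' or its -x' side (it varies); the layer measures 225 x 150
- carton_a_mid (a point): centre (half-way up) of a loose white folding carton of vials, 150 long (its x axis) x 75 wide (y) x 45 high, 260 to 470 g, bottom flaps only tucked; slides when pushed sideways with 1 to 4 N; starts flat on the riser, crosswise (x axis along the station's x') within 17 degrees, next to the dock line
- carton_b_mid (a point): centre (half-way up) of a loose white folding carton of vials, 150 long (its x axis) x 75 wide (y) x 45 high, 260 to 470 g, bottom flaps only tucked; slides when pushed sideways with 1 to 4 N; starts flat on the riser, crosswise within 17 degrees, behind the first one, farther from the tray
- carton_c_mid (a point): centre (half-way up) of a loose white folding carton of vials, 150 long (its x axis) x 75 wide (y) x 45 high, 260 to 470 g, bottom flaps only tucked; slides when pushed sideways with 1 to 4 N; starts flat on the riser, lengthwise (x axis along the station's y', either way) within 10 degrees, beside the other two at low x'
- amber_bottle: bystander: amber glass bottle, 34 dia x 64 high, on the rear part of the riser, behind the cartons, sometimes close behind one. Origin at the centre of its underside
- jar: bystander: white jar, 44 dia x 46 high, on the riser near its edge at high x' (about +168). Origin at the centre of its underside
- tape: bystander: roll of tape lying flat, 48 dia x 19 high, on the rear of the riser. Origin at the centre of its underside
- gloves_1: bystander: pink and white glove carton, 235 x 120 x 62, on the bench to the left. Origin at the centre of its underside
- gloves_2: bystander: a second one on top of it. Origin at the centre of its underside
- weigh_tray: bystander: dark blue open tray, 160 x 110 x 22, on the bench to the right. Origin at the centre of its underside
- funnel: bystander: glass funnel standing mouth down, 72 dia x 95 high, on the bench to the right. Origin at the centre of its underside
- reagent: bystander: white plastic bottle, 60 dia x 130 high, on the bench to the right. Origin at the centre of its underside
- vial: bystander: small amber bottle, 28 dia x 60 high, standing on the tray's base beside the first layer, on the low x' side (its top is 15 above the first layer's top). Origin at the centre of its underside
Things that resemble listed ones, but are neither listed nor needed, are in the scene too. What is shaped like the part that bears carton_b_mid but pink is not meant.

How it is judged (in metres and radians):
At the end, for the whole second after the job is handed in: the three cartons lie flat and still on the first layer in the reversed pattern: two crosswise, one behind the other, over its lengthwise carton and the adjoining half of its pair, one lengthwise over the rest; each within 8 mm of its exact place both ways and 4 degrees of square (((x of single in the frame of pair above 0 m and ((x of carton_a_mid in the frame of pair between -0.0455 and -0.0295 m and y of carton_a_mid in the frame of pair between -0.008 and 0.008 m and angle between the x axis of carton_a_mid and the y axis of pair, either way round below 0.07 rad) or (x of carton_a_mid in the frame of pair between 0.067 and 0.083 m and y of carton_a_mid in the frame of pair between 0.0295 and 0.0455 m and angle between the x axis of carton_a_mid and the x axis of pair, either way round below 0.07 rad) or (x of carton_a_mid in the frame of pair between 0.067 and 0.083 m and y of carton_a_mid in the frame of pair between -0.0455 and -0.0295 m and angle between the x axis of carton_a_mid and the x axis of pair, either way round below 0.07 rad)) and ((x of carton_b_mid in the frame of pair between -0.0455 and -0.0295 m and y of carton_b_mid in the frame of pair between -0.008 and 0.008 m and angle between the x axis of carton_b_mid and the y axis of pair, either way round below 0.07 rad) or (x of carton_b_mid in the frame of pair between 0.067 and 0.083 m and y of carton_b_mid in the frame of pair between 0.0295 and 0.0455 m and angle between the x axis of carton_b_mid and the x axis of pair, either way round below 0.07 rad) or (x of carton_b_mid in the frame of pair between 0.067 and 0.083 m and y of carton_b_mid in the frame of pair between -0.0455 and -0.0295 m and angle between the x axis of carton_b_mid and the x axis of pair, either way round below 0.07 rad)) and ((x of carton_c_mid in the frame of pair between -0.0455 and -0.0295 m and y of carton_c_mid in the frame of pair between -0.008 and 0.008 m and angle between the x axis of carton_c_mid and the y axis of pair, either way round below 0.07 rad) or (x of carton_c_mid in the frame of pair between 0.067 and 0.083 m and y of carton_c_mid in the frame of pair between 0.0295 and 0.0455 m and angle between the x axis of carton_c_mid and the x axis of pair, either way round below 0.07 rad) or (x of carton_c_mid in the frame of pair between 0.067 and 0.083 m and y of carton_c_mid in the frame of pair between -0.0455 and -0.0295 m and angle between the x axis of carton_c_mid and the x axis of pair, either way round below 0.07 rad))) or (x of single in the frame of pair below 0 m and ((x of carton_a_mid in the frame of pair between 0.0295 and 0.0455 m and y of carton_a_mid in the frame of pair between -0.008 and 0.008 m and angle between the x axis of carton_a_mid and the y axis of pair, either way round below 0.07 rad) or (x of carton_a_mid in the frame of pair between -0.083 and -0.067 m and y of carton_a_mid in the frame of pair between 0.0295 and 0.0455 m and angle between the x axis of carton_a_mid and the x axis of pair, either way round below 0.07 rad) or (x of carton_a_mid in the frame of pair between -0.083 and -0.067 m and y of carton_a_mid in the frame of pair between -0.0455 and -0.0295 m and angle between the x axis of carton_a_mid and the x axis of pair, either way round below 0.07 rad)) and ((x of carton_b_mid in the frame of pair between 0.0295 and 0.0455 m and y of carton_b_mid in the frame of pair between -0.008 and 0.008 m and angle between the x axis of carton_b_mid and the y axis of pair, either way round below 0.07 rad) or (x of carton_b_mid in the frame of pair between -0.083 and -0.067 m and y of carton_b_mid in the frame of pair between 0.0295 and 0.0455 m and angle between the x axis of carton_b_mid and the x axis of pair, either way round below 0.07 rad) or (x of carton_b_mid in the frame of pair between -0.083 and -0.067 m and y of carton_b_mid in the frame of pair between -0.0455 and -0.0295 m and angle between the x axis of carton_b_mid and the x axis of pair, either way round below 0.07 rad)) and ((x of carton_c_mid in the frame of pair between 0.0295 and 0.0455 m and y of carton_c_mid in the frame of pair between -0.008 and 0.008 m and angle between the x axis of carton_c_mid and the y axis of pair, either way round below 0.07 rad) or (x of carton_c_mid in the frame of pair between -0.083 and -0.067 m and y of carton_c_mid in the frame of pair between 0.0295 and 0.0455 m and angle between the x axis of carton_c_mid and the x axis of pair, either way round below 0.07 rad) or (x of carton_c_mid in the frame of pair between -0.083 and -0.067 m and y of carton_c_mid in the frame of pair between -0.0455 and -0.0295 m and angle between the x axis of carton_c_mid and the x axis of pair, either way round below 0.07 rad)))) and z of carton_a_mid in the frame of pair between 0.0625 and 0.0725 m and angle between each of carton_a_mid, carton_b_mid, carton_c_mid's own z axis and vertical below 0.05 rad and linear speed of each of carton_a, carton_b, carton_c below 0.01 m/s and z of carton_b_mid in the frame of pair between 0.0625 and 0.0725 m and z of carton_c_mid in the frame of pair between 0.0625 and 0.0725 m); the robot touches nothing.
It fails at once if a loose carton was lifted more than 20 mm off the surface or tipped more than 17 degrees (height (world z) of any of carton_a_mid, carton_b_mid, carton_c_mid above 0.095 m or angle between any of carton_a_mid, carton_b_mid, carton_c_mid's own z axis and vertical above 0.3 rad).
It fails at once if a bystander was moved more than 20 mm or knocked over (distance of any of amber_bottle, jar, tape, gloves_1, gloves_2, weigh_tray, funnel, reagent, vial from where it was at the start of the episode above 0.02 m or angle between any of amber_bottle, jar, tape, gloves_1, gloves_2, weigh_tray, funnel, reagent, vial's own z axis and vertical above 0.35 rad).
It also fails if it takes over 72 s, if anything falls off the work surface, if the arm or the gripper's body presses on something with over 40 N, if the wrist force passes 120 N, or if a joint passes its speed limit or range.

### The arm

A 6-joint arm with a two-finger parallel gripper is mounted at the origin on the work surface. World frame = base frame: x ahead of the robot, y to its left, z up, the work surface at z = 0. Lengths are in mm, angles in degrees, forces in N, time in s.
With the tool pointing down it reaches from about 300 to 950 mm from the base axis. Payload 3.1 kg.
Tool frame: the origin (TCP) lies at the very end of the fingers, on their centre line; the grasp point (between the pads) lies 19 mm behind it (manip.grasp_offset is the distance from the TCP to the grasp point, in mm); z points along the fingers, y is the line along which they close (so a half turn about z gives the same grasp; the last joint's range is limited). The gripper opens to 85 mm and grips with 20 to 120 N. Pads are 22 mm wide; open, the fingers measure 114 mm over their backs; the gripper's body (76 mm by 85 mm) begins 54 mm behind the grasp point. The pads swing forward as they close: fully open they stand 13 mm farther back than shut.
Start: joints at [72.84, 17.653, 93.61, -0, 68.738, -3.994], TCP at [142.39, 608.57, 231.272] pointing down, gripper open.
Joint ranges: [-175.34, 175.34], [-45.06, 112.39], [2.9, 150.54], [-68.45, 248.45], [3.09, 151.38], [-168.51, 168.51]. Speed limits (degrees/s): [159.86, 159.86, 180, 180, 180, 180].

### API

Orientations are given as [roll, pitch, yaw] about the fixed x, y, z axes, in that order (R = Rz(yaw) Ry(pitch) Rx(roll)).
In Python, from bench import manip gives the robot as it stands. The module is installed in compiled form; this text tells all that it offers.
- The arm moves only by the tool play_rows, never from a script. Its argument "deltas" is a list that holds one entry, the list of rows, each a list of 7 numbers: the shift along the tool's x, y, z in cm, then the turn, a rotation vector about the tool's x, y, z in rad, then the finger opening in cm, from 0 to 8.54. In form: [[[dx, dy, dz, wx, wy, wz, fingers], ...]]. A call has exactly 8 rows; each row shifts and turns the commanded pose from where the row before left it, along the tool's axes as they then stand; what a row does not reach is not made up. A row lasts 1/12 s, in which the tool goes at most 41.7 mm and 7.16 degrees, less where a joint would pass 70% of its speed; a pose out of reach is approached as far as the arm can. A call with a gripper value outside its range is refused whole. The fingers move at their own pace and stop on an object; the grip force is fixed at half the most. Time passes only in rows, so rows that do not move let the fingers close, or fill a call up. It gives the time, the measured TCP pose, the force, the opening and the grip force at its end, in the units of the state.
- manip.sense(): the state, without advancing time (a new reading comes with each control period).
- manip.get_image(name): name is "side" or "top" or "wrist"; returns a dict with "color" (420x560x3 uint8, red, green, blue), "z_map" (420x560 float32, mm along the optical axis (not along the pixel's ray), 0 where there is no reading), "fx", "fy", "cx", "cy" (pixels), "extrinsics" (4x4, takes a point from world to camera coordinates); the wrist camera has in their place "hand_eye" (4x4, takes a point from camera to tool coordinates, whose origin is the TCP and whose axes are the flange's). Camera axes: x right, y up, looking along -z (the intrinsics and any distortion apply to the point x, -y, -z); pixel columns grow to the right and rows downward; lengths in mm; the calibration is good to about 2 mm. A picture is of the moment at which its call begins: read the wrist's pose just before it.
- manip.finish_job(): hands the job in; it is judged then, once.
Trained networks look in a picture, given as the dict that the camera call returned (one of the last four; its "shot" number tells which), for a name from the list of things; names that differ only in an ending like _2 or _b are one class to them, and where a whole thing is asked for, a point or a joint stands for the part that bears it (a point fixed in the world has none). Each returns a list of dicts, best first, with "conf" (0 to 1); they miss things now and then, are a little off and sometimes report something else, mostly with a low value. They report only what shows in the picture. A call takes as long as a camera call. They do not tell look-alikes from the thing itself.
- manip.find_in(picture, name): "xy" ([column, row] in pixels, amid what is visible of it).
- manip.cut_out(picture, name): "region" (420x560 bool, what is visible of it) and "xy" ([column, row] in pixels, amid what is visible of it).
- manip.tip_of(picture, name): "xy" ([column, row] in pixels: a listed point, or the origin of a listed thing).
The state is a dict: "t": time; "joint_positions": joint angles; "joint_velocities": joint speeds; "tau": joint torques, N m; "tcp_pos": TCP position; "tool_rot": TCP orientation; "contact_force": force on the tool from outside, world axes, zero at the start; "moment": the same for the moment, N m; "finger_gap": opening from 0.0 (shut) to 1.0 (fully open); "grip_force": force on a finger pad.
Only numpy, scipy, OpenCV 4.12 (cv2) and the standard library are available. Lean on these libraries where they do the work, as an engineer would, in place of code of your own. Each camera call takes 0.05 s, during which the arm holds its last target. There are 200 camera calls.

## Working session

There is one attempt and no reset: what is moved stays moved. The work goes in short steps, Python scripts to look and compute and a tool call to move; the robot and the scene stay as the last step left them, time stands still between calls to the robot, and variables do not carry over. Pictures are saved under pics/ and viewed, at most 10 in all, crops included, and the job is handed in when it is done.

Besides the shell and the picture viewer there is one more tool, called after ">>>" by a JSON object that holds its "method" and its "body". play_rows: Moves the arm, as the interface text tells. Its arguments: {"type":"object","properties":{"deltas":{"type":"array"}},"required":["deltas"]}

```bash
mkdir -p pics
cat > h.py <<'E'
import numpy as np, cv2
from bench import manip
from scipy.spatial.transform import Rotation as R
def cloud(p):
    z=p["z_map"].astype(float); v,u=np.mgrid[0:420,0:560]
    X=np.stack([(u-p["cx"])/p["fx"]*z, -(v-p["cy"])/p["fy"]*z, -z, np.ones_like(z)],-1)
    W=X@np.linalg.inv(p["extrinsics"]).T
    W=W[...,:3]; W[z==0]=np.nan
    return W
def save(p,n): cv2.imwrite("pics/"+n+".png",p["color"][...,::-1])
E
python3 - <<'E'
from h import *
s=manip.sense(); print({k:np.round(v,2) for k,v in s.items()})
t=manip.get_image("top"); d=manip.get_image("side")
print([k for k in t]); print(np.round(t["extrinsics"],2),t["fx"],t["cx"],t["cy"])
im=np.hstack([t["color"],d["color"]]); cv2.imwrite("pics/a.png",cv2.resize(t["color"],(800,600))[...,::-1]);save(d,"b")
np.save("top0.npy",cloud(t)); np.save("side0.npy",cloud(d))
W=cloud(t)
for n in ["station","tray_fence","pair","single","carton_a_mid","amber_bottle","jar","tape","vial"]:
    for r in manip.tip_of(t,n)[:4]:
        u,v=np.round(r["xy"]).astype(int); print(n,round(r["conf"],2),(u,v),np.round(W[np.clip(v,0,419),np.clip(u,0,559)]))
E
```

```text
{'t': np.float64(0.0), 'joint_positions': array([72.84, 17.71, 93.69, -0.  , 68.74, -3.99]), 'joint_velocities': array([-0.08, -0.05, -0.  ,  0.01,  0.12,  0.02]), 'tau': array([-0.000e+00, -4.152e+01, -2.767e+01, -0.000e+00,  1.000e-02,
       -0.000e+00]), 'tcp_pos': array([142.15, 607.77, 230.02]), 'tool_rot': array([-1.7987e+02, -1.0000e-02,  1.6683e+02]), 'contact_force': array([-0.46,  0.21,  0.51]), 'moment': array([-0.  ,  0.01,  0.01]), 'grip_force': np.float64(0.0), 'finger_gap': np.float64(1.0)}
['color', 'z_map', 'fx', 'fy', 'cx', 'cy', 'extrinsics', 'shot']
[[ 2.00000e-02 -1.00000e+00  0.00000e+00 -7.65600e+01]
 [ 9.90000e-01  2.00000e-02  1.40000e-01 -5.49820e+02]
 [-1.40000e-01  0.00000e+00  9.90000e-01 -1.04554e+03]
 [ 0.00000e+00  0.00000e+00  0.00000e+00  1.00000e+00]] 402.97215255315035 278.56865979670954 214.20101504401285
station 0.9 (np.int64(254), np.int64(204)) [575.   3.  53.]
pair 0.96 (np.int64(225), np.int64(187)) [619.  82.  53.]
single 0.64 (np.int64(229), np.int64(229)) [507.  68.  47.]
carton_a_mid 0.95 (np.int64(279), np.int64(188)) [611. -62.  97.]
amber_bottle 0.5 (np.int64(374), np.int64(218)) [ 540. -306.   96.]
jar 0.57 (np.int64(284), np.int64(141)) [735. -72. 101.]
tape 0.57 (np.int64(363), np.int64(146)) [ 736. -284.   72.]
vial 0.4 (np.int64(243), np.int64(267)) [408.  27.  46.]
```

View pics/a.png

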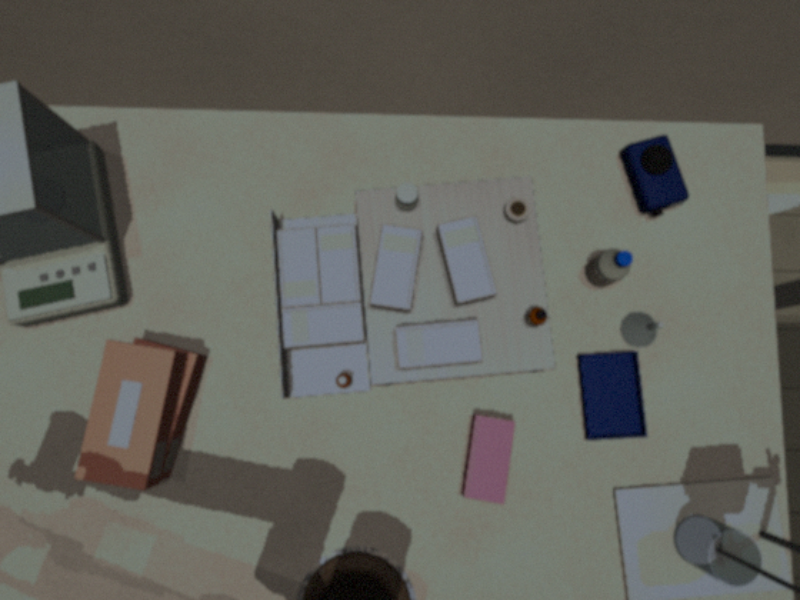

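View pics/b.png

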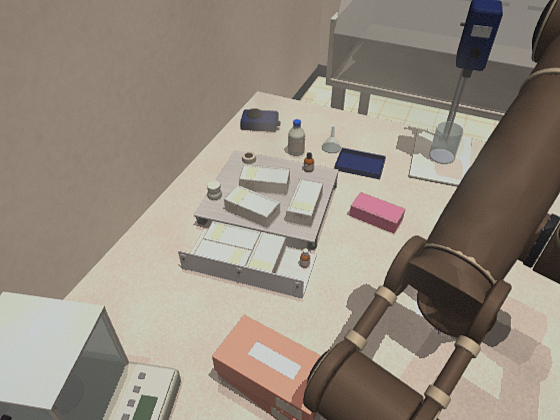

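The top view (800x600 scale) shows the fence at column 283, the pair at (318,263) and the single at (323,325) on the low-x' side, with the vial at (344,380). On the riser: carton A (397,267), B (466,260), C (438,343), jar (406,196), tape (516,209), bottle (537,316). The pink box is a decoy. So the lengthwise carton goes to high x' and the crosswise ones to low x'.

```bash
cat >> h.py <<'E'
def rect(P):
    (c,s,a)=cv2.minAreaRect(P[:,:2].astype(np.float32)); 
    if s[0]<s[1]: s=(s[1],s[0]); a+=90
    return np.round(c,1),np.round(s,1),round((a+90)%180-90,1)
def comps(p,W,zlo,zhi,amin=60,box=(350,850,-400,250)):
    m=(W[...,2]>zlo)&(W[...,2]<zhi)&(W[...,0]>box[0])&(W[...,0]<box[1])&(W[...,1]>box[2])&(W[...,1]<box[3])
    m=cv2.morphologyEx(m.astype(np.uint8),cv2.MORPH_OPEN,np.ones((2,2)))
    n,l,st,_=cv2.connectedComponentsWithStats(m,connectivity=4)
    return [(W[l==i],l==i) for i in range(1,n) if st[i,4]>amin]
E
python3 - <<'E'
from h import *
t=manip.get_image("top"); d=manip.get_image("side")
for p in (t,d):
    W=cloud(p)
    print("objs")
    for P,m in comps(p,W,89,108,30): print(rect(P),len(P),np.round(np.median(P[:,2]),1),np.round(P.mean(0),1))
    print("level")
    for P,m in comps(p,W,44,60,200): print(rect(P),len(P),np.round(np.median(P[:,2]),1))
    for n in ["pair","single","tray_fence","carton_a_mid","vial","jar","amber_bottle","tape"]:
        if n=="tray_fence": 
            for r in manip.tip_of(p,n)[:2]: print(n,r)
            continue
        for r in manip.cut_out(p,n)[:5]:
            P=W[cv2.erode(r["region"].astype(np.uint8),np.ones((1,1)))>0]; P=P[~np.isnan(P[:,0])]
            if len(P)<5: continue
            z=P[:,2]; zt=np.percentile(z,90); Q=P[abs(z-zt)<8]
            print(n,round(r["conf"],2),np.round(r["xy"]),rect(Q),"z",np.round(np.median(Q[:,2]),1))
E
```

```text
objs
(array([754.3, -80. ]), array([50.4, 23.1]), -48.6) 188 nan [nan nan nan]
(array([ 637.6, -188.6]), array([158.3,  84.9]), 14.6) 1672 nan [nan nan nan]
(array([619.1, -60.3]), array([160.5,  70.2]), -9.3) 1665 nan [nan nan nan]
(array([ 527.8, -316.2]), array([34.9, 27.6]), 48.3) 69 94.9 [ 528.8 -310.9   93.9]
(array([ 476.6, -141.5]), array([154.9,  75.9]), -82.2) 1756 nan [nan nan nan]
level
(array([ 606.5, -173.6]), array([372.6, 353.1]), 6.4) 11239 nan
(array([590.3,  86.5]), array([233. , 151.5]), 6.6) 4709 nan
pair 0.66 [225. 184.] (array([622.5,  90.4]), array([153.2, 152.1]), 6.2) z 51.2
pair 0.49 [327. 183.] (array([ 632. , -184.1]), array([149.7,  74.8]), 14.8) z 97.5
single 0.92 [226. 228.] (array([511.7,  77.4]), array([151.5,  74.8]), -83.9) z 51.2
tray_fence {'xy': [447.5, 228.3], 'conf': 0.71}
tray_fence {'xy': [361.4, 149.4], 'conf': 0.6}
carton_a_mid 0.92 [277. 189.] (array([615.5, -56.6]), array([150.7,  74.6]), -7.1) z 97.6
vial 0.49 [305. 245.] (array([ 478.3, -135.5]), array([150.3,  73.5]), -83.4) z 97.5
vial 0.42 [238. 268.] (array([409.4,  34.2]), array([
[... 1227 characters left out ...]
([160.5, 122.2]), 4.5) z 17.9
vial 0.28 [270. 365.] (array([344.4, 394.8]), array([234.6, 122. ]), -8.2) z 124.1
vial 0.23 [260. 181.] (array([ 631.2, -181.7]), array([148.6,  81.4]), 15.1) z 97.5
jar 0.58 [214. 193.] (array([751.7, -69.7]), array([37.9, 30.3]), -59.9) z 98.2
amber_bottle 0.72 [309. 163.] (array([ 532.3, -310.2]), array([20.3, 14.1]), -50.4) z 113.9
tape 0.71 [297. 140.] (array([ 628.8, -445.6]), array([24.6, 17.1]), 28.5) z 116.2
tape 0.66 [251. 202.] (array([614.6, -53.9]), array([152.8,  79.4]), -8.4) z 97.5
tape 0.55 [304. 204.] (array([ 477.4, -134.3]), array([155.6,  74.7]), -83.3) z 97.6
tape 0.43 [249. 158.] (array([ 734.1, -278.9]), array([47.6, 43.1]), 72.2) z 70.6
```

>>> {"method": "play_rows", "body": {"deltas": [[[-2.5,-2.2,0,0,0,0,8.54],[-2.5,-2.2,0,0,0,0,8.54],[-2.5,-2.2,0,0,0,0,8.54],[-2.5,-2.2,0,0,0,0,8.54],[-2.5,-2.2,0,0,0,0,8.54],[-2.5,-2.2,0,0,0,0,8.54],[-2.5,-2.2,0,0,0,0,8.54],[-2.5,-2.2,0,0,0,0,8.54]]]}}

```text
t: 2.12
tcp_pos: [297.7, 390.3, 231.5]
tool_rot: [180.0, 0.0, 166.9]
contact_force: [0.8, 0.2, 0.4]
finger_gap: 1.002
grip_force: 0.0
```

>>> {"method": "play_rows", "body": {"deltas": [[[-2.5,-2.2,0,0,0,0,8.54],[-2.5,-2.2,0,0,0,0,8.54],[-2.5,-2.2,0,0,0,0,8.54],[-2.5,-2.2,0,0,0,0,8.54],[-2.5,-2.2,0,0,0,0,8.54],[-2.5,-2.2,0,0,0,0,8.54],[-2.5,-2.2,0,0,0,0,8.54],[-2.5,-2.2,0,0,0,0,8.54]]]}}

```text
t: 2.78
tcp_pos: [452.5, 173.2, 231.6]
tool_rot: [180.0, 0.0, 166.8]
contact_force: [0.3, 0.2, -0.1]
finger_gap: 1.001
grip_force: 0.0
```

>>> {"method": "play_rows", "body": {"deltas": [[[-2.7,-2.4,0,0,0,0,8.54],[-2.7,-2.4,0,0,0,0,8.54],[-2.7,-2.4,0,0,0,0,8.54],[-2.7,-2.4,0,0,0,0,8.54],[-2.7,-2.4,0,0,0,0,8.54],[-2.7,-2.4,0,0,0,0,8.54],[-2.7,-2.4,0,0,0,-0.105,8.54],[0,0,0,0,0,0,8.54]]]}}

```text
t: 3.45
tcp_pos: [601.1, -37.5, 231.6]
tool_rot: [-179.8, 0.3, 172.8]
contact_force: [0.8, -0.8, -0.8]
finger_gap: 1.002
grip_force: 0.0
```

```bash
cat >> h.py <<'E'
A0=np.deg2rad(6.4); X1=np.array([np.cos(A0),np.sin(A0)]); Y1=np.array([-X1[1],X1[0]]); P0=np.array([623.,90.2])
def uv(p): d=np.asarray(p)[:2]-P0; return np.round([d@X1,d@Y1],1)
def wor(u,v): return P0+u*X1+v*Y1
def wcloud():
    s=manip.sense(); p=manip.get_image("wrist"); z=p["z_map"].astype(float); v,u=np.mgrid[0:420,0:560]
    X=np.stack([(u-p["cx"])/p["fx"]*z, -(v-p["cy"])/p["fy"]*z, -z, np.ones_like(z)],-1)
    T=np.eye(4); T[:3,:3]=R.from_euler("xyz",s["tool_rot"],degrees=True).as_matrix(); T[:3,3]=s["tcp_pos"]
    W=(X@(T@p["hand_eye"]).T)[...,:3]; W[z==0]=np.nan
    return p,W
def delta(xy,z=None,yaw=None):
    s=manip.sense(); y=np.deg2rad(s["tool_rot"][2]); d=np.asarray(xy)-s["tcp_pos"][:2]
    print("now",np.round(s["tcp_pos"],1),"uv",uv(s["tcp_pos"]),"yaw",round(s["tool_rot"][2],1),"F",np.round(s["contact_force"],1))
    print("cm dx %.2f dy %.2f"%(d@[np.cos(y),np.sin(y)]/10, d@[np.sin(y),-np.cos(y)]/10), "" if z is None else "dz %.2f"%((s["tcp_pos"][2]-z)/10), "" if yaw is None else "wz %.3f"%-np.deg2rad((yaw-s["tool_rot"][2]+180)%360-180))
def tops(W,zlo=90,zhi=105,amin=400,box=(350,850,-400,250)):
    W=np.nan_to_num(W,nan=-999)
    for P,m in comps(None,W,zlo,zhi,amin,box):
        c,s,a=rect(P); print("uv",uv(c),"xy",c,"size",s,"yaw",a,"rel",round(a-6.4,1),"z",round(np.median(P[:,2]),1),len(P))
E
python3 - <<'E'
from h import *
p,W=wcloud(); save(p,"w1"); tops(W); print("lev"); tops(W,40,60,3000)
for n in ["pair","single"]:
    for r in manip.cut_out(p,n)[:3]:
        P=W[r["region"]]; P=P[abs(P[:,2]-51)<6]; print(n,r["conf"],rect(P) if len(P)>9 else 0)
delta((615.5,-56.6),57,172.8)
E
```

```text
uv [-898.8 -587.7] xy [-204.7 -594. ] size [1774.2  179.7] yaw 32.8 rel 26.4 z 98.0 21734
uv [-842.4 -469.6] xy [-161.8 -470.4] size [1973.1  167.9] yaw 27.4 rel 21.0 z 97.8 17240
uv [-879.6 -527. ] xy [-192.4 -531.6] size [1857.6  159.6] yaw 25.2 rel 18.8 z 97.9 11994
uv [-836.7 -557.2] xy [-146.4 -556.8] size [1920.    55.7] yaw 25.8 rel 19.4 z 97.2 542
uv [-788.8 -474.2] xy [-108. -469.] size [2068.2  146.2] yaw 26.7 rel 20.3 z 98.5 1267
lev
uv [-788.5 -446.7] xy [-110.8 -441.6] size [2051.8  434.8] yaw 20.1 rel 13.7 z 52.8 53589
uv [-811.8 -355.5] xy [-144.1 -353.6] size [2129.8  231.6] yaw 30.8 rel 24.4 z 51.3 47087
pair 0.96 (array([621.8,  90.5]), array([152. , 150.3]), -83.3)
single 0.79 (array([510.9,  77.4]), array([151.4,  74.8]), -83.5)
single 0.27 (array([625.6, -64.4]), array([506.6, 356.5]), 82.8)
now [597.1 -32.1 230.9] uv [ -39.4 -118.6] yaw 172.7 F [-0.   0.5 -0.2]
cm dx -2.14 dy -2.20 dz 17.39 wz -0.001
```

View pics/w1.png

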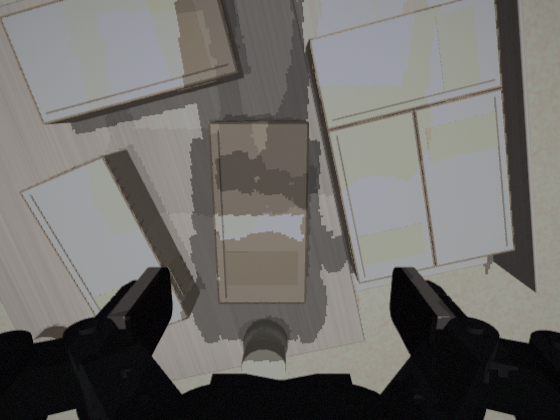

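The wrist view shows A upright in the middle (258,210), B at lower left, C at upper left and the layer on the right; nothing stands in the way of gripping A.

```bash
sed -i 's/np.ones((2,2))/np.ones((3,3))/; s/deg2rad(6.4)/deg2rad(6.5)/; s/\[623.,90.2\]/[622.3,90.3]/; s/a-6.4/a-6.5/' h.py
python3 - <<'E'
from h import *
p,W=wcloud(); tops(W,95,101)
delta((615.5,-56.6),57,172.8)
E
```

```text
uv [-170.1 -207.8] xy [ 476.8 -135.4] size [151.   74.7] yaw -83.4 rel -89.9 z 98.0 22299
uv [ -24.4 -145.2] xy [614.5 -56.7] size [150.9  74.4] yaw -7.1 rel -13.6 z 97.9 17032
uv [ -39.8 -276.1] xy [ 614.  -188.5] size [114.7  75.8] yaw 15.1 rel 8.6 z 97.9 11448
uv [ 101.6 -173.4] xy [742.9 -70.5] size [39.1 22.1] yaw 73.0 rel 66.5 z 98.6 793
now [596.8 -31.3 230.9] uv [ -39.2 -118. ] yaw 172.8 F [-0.7  0.   0.1]
cm dx -2.18 dy -2.27 dz 17.39 wz 0.000
```

>>> {"method": "play_rows", "body": {"deltas": [[[-2.0,-2.25,0,0,0,0,8.54],[0,0,2.0,0,0,0,8.54],[0,0,3.0,0,0,0,8.54],[0,0,3.0,0,0,0,8.54],[0,0,3.0,0,0,0,8.54],[0,0,1.6,0,0,0,8.54],[0,0,1.2,0,0,0,8.54],[0,0,0,0,0,0,8.54]]]}}

```text
t: 4.32
tcp_pos: [611.6, -55.0, 90.3]
tool_rot: [180.0, -0.3, 172.9]
contact_force: [-1.7, -0.3, -0.3]
finger_gap: 1.002
grip_force: 0.0
```

>>> {"method": "play_rows", "body": {"deltas": [[[0,0,1.2,0,0,0,8.54],[0,0,1.2,0,0,0,8.54],[0,0,1.2,0,0,0,8.54],[0,0,0,0,0,0,8.54],[0,0,0,0,0,0,7.2],[0,0,0,0,0,0,7.2],[0,0,0,0,0,0,7.2],[0,0,0,0,0,0,7.2]]]}}

```text
t: 4.98
tcp_pos: [614.1, -56.8, 57.0]
tool_rot: [-180.0, -0.0, 172.8]
contact_force: [-0.5, 0.8, -4.5]
finger_gap: 0.871
grip_force: 73.4
```

>>> {"method": "play_rows", "body": {"deltas": [[[0,0.7,0,0,0,0,7.2],[-0.1,1.2,0,0,0,0,7.2],[-0.1,1.2,0,0,0,0,7.2],[-0.1,1.2,0,0,0,0,7.2],[-0.1,1.2,0,0,0,0,7.2],[-0.1,1.2,0,0,0,0,7.2],[-0.1,1.2,0,0,0,0,7.2],[0,0,0,0,0,0,7.2]]]}}

```text
t: 5.65
tcp_pos: [630.9, 24.0, 57.4]
tool_rot: [179.9, 0.0, 173.0]
contact_force: [0.8, 0.6, -3.5]
finger_gap: 0.868
grip_force: 73.6
```

>>> {"method": "play_rows", "body": {"deltas": [[[0,0,0,0,0,0.05,7.2],[0,0,0,0,0,0.08,7.2],[0,0,0,0,0,0.09,7.2],[0,0,0,0,0,0.09,7.2],[0,0,0,0,0,0.09,7.2],[0,0,0,0,0,0.09,7.2],[0,0,0,0,0,0.09,7.2],[0,0,0,0,0,0.09,7.2]]]}}

```text
t: 6.32
tcp_pos: [630.2, 20.7, 57.2]
tool_rot: [-180.0, 0.0, 134.2]
contact_force: [-0.7, 0.1, -5.0]
finger_gap: 0.867
grip_force: 73.6
```

>>> {"method": "play_rows", "body": {"deltas": [[[0,0,0,0,0,0.09,7.2],[0,0,0,0,0,0.09,7.2],[0,0,0,0,0,0.09,7.2],[0,0,0,0,0,0.09,7.2],[0,0,0,0,0,0.09,7.2],[0,0,0,0,0,0.09,7.2],[0,0,0,0,0,0.08,7.2],[0,0,0,0,0,0.042,7.2]]]}}

```text
t: 6.98
tcp_pos: [630.2, 20.7, 57.2]
tool_rot: [-180.0, 0.0, 96.3]
contact_force: [0.0, -0.1, -4.5]
finger_gap: 0.862
grip_force: 73.6
```

Run:
```python
from h import *
p,W=wcloud(); tops(W,92,104); t=manip.get_image("top"); tops(cloud(t),92,104,200)
delta(wor(37.5,0),57,96.5)
```

```text
uv [ -1.3 -44.8] xy [626.1  45.6] size [101.5  95.7] yaw 6.6 rel 0.1 z 98.3 73362
uv [ -20.6 -273.7] xy [ 632.8 -184. ] size [151.1  74.9] yaw 14.7 rel 8.2 z 97.5 1654
uv [  -1.2 -128.4] xy [635.6 -37.4] size [77.1 38.5] yaw 1.4 rel -5.1 z 98.0 377
uv [-168.8 -208. ] xy [ 478.1 -135.5] size [149.7  74.4] yaw -83.3 rel -89.8 z 97.5 1740
now [630.2  20.7  57.2] uv [  0. -70.] yaw 96.5 F [-0.6 -0.2 -4.4]
cm dx 7.00 dy 3.75 dz 0.02 wz 0.001
```

>>> {"method": "play_rows", "body": {"deltas": [[[0.5,0.25,0,0,0,0,7.2],[1.2,0.7,0,0,0,0,7.2],[1.4,0.7,0,0,0,0,7.2],[1.4,0.7,0,0,0,0,7.2],[1.2,0.7,0,0,0,0,7.2],[1.0,0.5,0,0,0,0,7.2],[0.5,0.25,0.1,0,0,0,7.2],[0,0,0,0,0,0,7.2]]]}}

```text
t: 7.75
tcp_pos: [660.5, 97.9, 56.3]
tool_rot: [180.0, 0.1, 96.7]
contact_force: [0.2, -0.7, -3.3]
finger_gap: 0.866
grip_force: 73.5
```

>>> {"method": "play_rows", "body": {"deltas": [[[0,0,0,0,0,0,8.54],[0,0,0,0,0,0,8.54],[0,0,0,0,0,0,8.54],[0,0,-1.0,0,0,0,8.54],[0,0,-2.0,0,0,0,8.54],[0,0,-3.5,0,0,0,8.54],[0,0,-3.5,0,0,0,8.54],[0,0,0,0,0,0,8.54]]]}}

```text
t: 8.42
tcp_pos: [666.1, 97.0, 166.7]
tool_rot: [179.0, 0.0, 96.5]
contact_force: [1.9, 0.4, 1.1]
finger_gap: 0.999
grip_force: 0.0
```

Run:
```python
from h import *
p,W=wcloud(); tops(W,92,104); t=manip.get_image("top"); tops(cloud(t),92,104,200)
delta((477.5,-135.5),57,96.6)
```

```text
uv [36.8  0.5] xy [658.8  95. ] size [150.5  74.3] yaw -83.4 rel -89.9 z 96.5 28680
uv [ -21.1 -273.8] xy [ 632.3 -184.1] size [150.3  74.8] yaw 15.0 rel 8.5 z 97.5 1653
uv [ 37.7 -35.9] xy [663.8  58.9] size [77.1 75.1] yaw -83.3 rel -89.8 z 96.2 823
uv [-168.8 -207.9] xy [ 478.1 -135.4] size [150.4  74.6] yaw -83.2 rel -89.7 z 97.6 1744
now [662.3  96.7 160.6] uv [40.4  1.8] yaw 96.5 F [-0.7 -0.3  0.1]
cm dx -20.98 dy -20.99 dz 10.36 wz -0.002
```

>>> {"method": "play_rows", "body": {"deltas": [[[-1.5,-1.5,0,0,0,0,8.54],[-3.0,-3.0,0,0,0,0,8.54],[-3.0,-3.0,0,0,0,0,8.54],[-3.0,-3.0,0,0,0,0,8.54],[-3.0,-3.0,0,0,0,0,8.54],[-3.0,-3.0,0,0,0,0,8.54],[-3.0,-3.0,0,0,0,0,8.54],[-1.5,-1.25,0,0,0,0,8.54]]]}}

```text
t: 9.18
tcp_pos: [475.5, -133.8, 154.6]
tool_rot: [-179.7, -0.1, 96.4]
contact_force: [-0.2, 0.1, 1.2]
finger_gap: 1.001
grip_force: 0.0
```

>>> {"method": "play_rows", "body": {"deltas": [[[0,0,0.8,0,0,0,8.54],[0,0,2.0,0,0,0,8.54],[0,0,2.0,0,0,0,8.54],[0,0,1.5,0,0,0,8.54],[0,0,1.2,0,0,0,8.54],[0,0,1.2,0,0,0,8.54],[0,0,1.2,0,0,0,8.54],[0,0,0,0,0,0,8.54]]]}}

```text
t: 9.85
tcp_pos: [477.6, -130.1, 53.8]
tool_rot: [-179.6, -0.2, 96.5]
contact_force: [-1.1, 0.2, -0.0]
finger_gap: 0.999
grip_force: 0.0
```

>>> {"method": "play_rows", "body": {"deltas": [[[0,0,0,0,0,0,7.2],[0,0,0,0,0,0,7.2],[0,0,0,0,0,0,7.2],[0,0,0,0,0,0,7.2],[0,0,0,0,0,0,7.2],[0,0,0,0,0,0,7.2],[0,0,0,0,0,0,7.2],[0,0,0,0,0,0,7.2]]]}}

```text
t: 10.52
tcp_pos: [480.4, -131.9, 57.3]
tool_rot: [180.0, 0.0, 96.5]
contact_force: [0.6, -0.2, -3.4]
finger_gap: 0.869
grip_force: 72.5
```

Run:
```python
from h import *
t=manip.get_image("top"); tops(cloud(t),92,104,200)
delta(wor(-95,-125),57,186.5)
```

```text
uv [ -20.8 -273.7] xy [ 632.6 -184. ] size [150.6  74.7] yaw 14.8 rel 8.3 z 97.3 1619
uv [37.7  0.2] xy [659.7  94.8] size [149.4  75.4] yaw -83.6 rel -90.1 z 96.3 1613
now [ 480.4 -131.9   57.3] uv [-166.2 -204.7] yaw 96.5 F [-0.4  0.3 -2.7]
cm dx 7.97 dy 7.12 dz 0.03 wz -1.570
```

>>> {"method": "play_rows", "body": {"deltas": [[[0.4,0.4,0,0,0,0,7.2],[1.2,1.0,0,0,0,0,7.2],[1.4,1.2,0,0,0,0,7.2],[1.4,1.3,0,0,0,0,7.2],[1.4,1.2,0,0,0,0,7.2],[1.2,1.0,0,0,0,0,7.2],[0.8,0.8,0,0,0,0,7.2],[0.2,0.2,0,0,0,0,7.2]]]}}

```text
t: 11.23
tcp_pos: [543.4, -42.9, 57.5]
tool_rot: [179.9, 0.0, 96.6]
contact_force: [0.8, -0.0, -2.3]
finger_gap: 0.87
grip_force: 72.7
```

>>> {"method": "play_rows", "body": {"deltas": [[[0,0,0,0,0,-0.04,7.2],[0,0,0,0,0,-0.08,7.2],[0,0,0,0,0,-0.11,7.2],[0,0,0,0,0,-0.11,7.2],[0,0,0,0,0,-0.11,7.2],[0,0,0,0,0,-0.11,7.2],[0,0,0,0,0,-0.11,7.2],[0,0,0,0,0,-0.11,7.2]]]}}

```text
t: 11.9
tcp_pos: [541.5, -44.9, 57.2]
tool_rot: [-180.0, -0.0, 141.5]
contact_force: [-0.5, -0.6, -3.9]
finger_gap: 0.866
grip_force: 72.7
```

>>> {"method": "play_rows", "body": {"deltas": [[[0,0,0,0,0,-0.11,7.2],[0,0,0,0,0,-0.11,7.2],[0,0,0,0,0,-0.11,7.2],[0,0,0,0,0,-0.11,7.2],[0,0,0,0,0,-0.11,7.2],[0,0,0,0,0,-0.11,7.2],[0,0,0,0,0,-0.08,7.2],[0,0,0,0,0,-0.05,7.2]]]}}

```text
t: 12.57
tcp_pos: [541.5, -44.9, 57.1]
tool_rot: [-180.0, -0.0, -173.3]
contact_force: [-0.8, -1.1, -2.8]
finger_gap: 0.872
grip_force: 72.7
```

Run:
```python
from h import *
t=manip.get_image("top"); tops(cloud(t),92,104,200); p,W=wcloud(); tops(W,92,104)
save(p,"w2")
delta(wor(-80,15),57,186.5)
```

```text
uv [  -4.6 -269. ] xy [ 648.2 -177.5] size [151.3  74.7] yaw -5.8 rel -12.3 z 97.5 1633
uv [37.8  0.4] xy [659.8  95. ] size [149.5  75.4] yaw -83.2 rel -89.7 z 96.2 1507
uv [-121.6 -125.3] xy [515.7 -48. ] size [102.   93.2] yaw -83.1 rel -89.6 z 98.9 71792
now [541.5 -44.8  57.2] uv [ -95.6 -125.1] yaw -173.5 F [-0.9  0.1 -3.3]
cm dx -1.54 dy 14.01 dz 0.02 wz -0.001
```

View pics/w2.png

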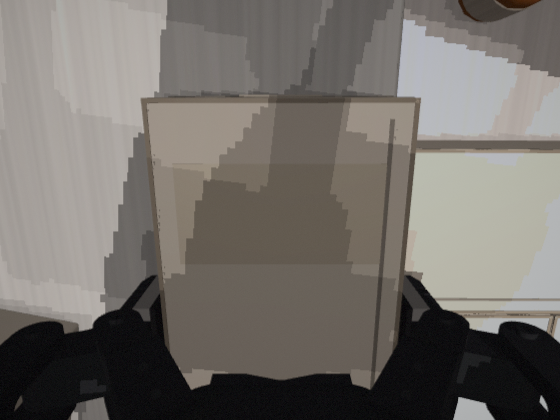

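The wrist view shows carton C square in the gripper, with the tray on the right; top view: B was nudged by C's end but sits clear at rel -12°, bystanders untouched. Continuing.

>>> {"method": "play_rows", "body": {"deltas": [[[-0.4,0.4,0,0,0,0,7.2],[-0.6,1.0,0,0,0,0,7.2],[-0.6,1.5,0,0,0,0,7.2],[0,2.0,0,0,0,0,7.2],[0,2.0,0,0,0,0,7.2],[0,2.0,0,0,0,0,7.2],[0,2.0,0,0,0,0,7.2],[0,1.5,0,0,0,0,7.2]]]}}

```text
t: 13.33
tcp_pos: [543.8, 83.1, 57.3]
tool_rot: [180.0, 0.0, -173.5]
contact_force: [0.1, 0.2, -2.9]
finger_gap: 0.87
grip_force: 72.8
```

>>> {"method": "play_rows", "body": {"deltas": [[[0,0.8,0,0,0,0,7.2],[0,0.3,0.1,0,0,0,7.2],[0,0,0,0,0,0,7.2],[0,0,0,0,0,0,8.54],[0,0,0,0,0,0,8.54],[0,0,0,0,0,0,8.54],[0,0,0,0,0,0,8.54],[0,0,-1,0,0,0,8.54]]]}}

```text
t: 14.0
tcp_pos: [541.1, 90.8, 65.2]
tool_rot: [-180.0, -0.2, -173.6]
contact_force: [-0.7, 0.3, 0.4]
finger_gap: 0.999
grip_force: 0.0
```

>>> {"method": "play_rows", "body": {"deltas": [[[0,0,-2,0,0,0,8.54],[0,0,-3,0,0,0,8.54],[0,0,-3,0,0,0,8.54],[0,-1,-2,0,0,0,8.54],[0,-2,0,0,0,0,8.54],[0,-2,0,0,0,0,8.54],[0,-1,0,0,0,0,8.54],[0,0,0,0,0,0,8.54]]]}}

```text
t: 14.67
tcp_pos: [549.7, 30.1, 167.1]
tool_rot: [-180.0, 0.1, -173.7]
contact_force: [-0.5, -0.1, -0.4]
finger_gap: 0.999
grip_force: 0.0
```

Run:
```python
from h import *
t=manip.get_image("top"); tops(cloud(t),92,104,200); p,W=wcloud(); tops(W,92,104)
delta(wor(-77,-60),57,96.5)
```

```text
uv [  -4.8 -268.9] xy [ 648.  -177.4] size [150.6  74.7] yaw -5.6 rel -12.1 z 97.5 1633
uv [-101.9    8.8] xy [520.1  87.5] size [81.  63.2] yaw 87.5 rel 81.0 z 96.4 666
uv [-59.8  -6. ] xy [563.6  77.6] size [199.2 110.6] yaw -4.5 rel -11.0 z 96.4 32673
uv [ -39.  -226.3] xy [ 609.2 -139. ] size [67.9  9.8] yaw -3.1 rel -9.6 z 97.4 1453
now [549.   31.9 166.2] uv [-79.4 -49.7] yaw -173.6 F [-0.3 -0.   0.8]
cm dx -0.24 dy -1.03 dz 10.92 wz 1.569
```

>>> {"method": "play_rows", "body": {"deltas": [[[-0.25,-1.0,0,0,0,0.05,8.54],[0,0,0,0,0,0.08,8.54],[0,0,0,0,0,0.11,8.54],[0,0,0,0,0,0.11,8.54],[0,0,0,0,0,0.11,8.54],[0,0,0,0,0,0.11,8.54],[0,0,0,0,0,0.11,8.54],[0,0,0,0,0,0.11,8.54]]]}}

```text
t: 15.43
tcp_pos: [552.4, 23.6, 165.7]
tool_rot: [-180.0, -0.1, 141.0]
contact_force: [0.3, -0.1, 0.3]
finger_gap: 0.999
grip_force: 0.0
```

>>> {"method": "play_rows", "body": {"deltas": [[[0,0,0,0,0,0.11,8.54],[0,0,0,0,0,0.11,8.54],[0,0,0,0,0,0.11,8.54],[0,0,0,0,0,0.11,8.54],[0,0,0,0,0,0.11,8.54],[0,0,0,0,0,0.11,8.54],[0,0,1.5,0,0,0.11,8.54],[0,0,2.0,0,0,0.06,8.54]]]}}

```text
t: 16.1
tcp_pos: [554.7, 23.5, 132.6]
tool_rot: [179.7, -0.0, 93.5]
contact_force: [-0.1, 0.3, -0.1]
finger_gap: 0.999
grip_force: 0.0
```

>>> {"method": "play_rows", "body": {"deltas": [[[0,0,2.0,0,0,0,8.54],[0,0,2.0,0,0,0,8.54],[0,0,1.5,0,0,0,8.54],[0,0,1.2,0,0,0,8.54],[0,0,0.9,0,0,0,8.54],[0,0,0,0,0,0,8.54],[0.6,0,0,0,0,0,8.54],[0.6,0,0,0,0,0,8.54]]]}}

```text
t: 16.77
tcp_pos: [553.0, 34.7, 56.1]
tool_rot: [179.9, -0.0, 93.6]
contact_force: [-0.5, 0.7, 0.7]
finger_gap: 1.001
grip_force: 0.0
```

>>> {"method": "play_rows", "body": {"deltas": [[[0.6,0,0,0,0,0,8.54],[0.6,0,0,0,0,0,8.54],[0.6,0,0,0,0,0,8.54],[0.6,0,0,0,0,0,8.54],[0.5,0,0,0,0,0,8.54],[0.3,0,0,0,0,0,8.54],[0.2,0,0,0,0,0,8.54],[0,0,0,0,0,0,8.54]]]}}

```text
t: 17.43
tcp_pos: [550.2, 68.6, 55.4]
tool_rot: [180.0, 0.0, 93.7]
contact_force: [-0.6, -1.5, 1.5]
finger_gap: 1.0
grip_force: 0.8
```

Run:
```python
from h import *
p,W=wcloud(); tops(W,92,104); save(p,"w3");t=manip.get_image("top"); tops(cloud(t),92,104,200)
delta(wor(-77,-60),57,96.5)
```

```text
uv [-68.6  23.8] xy [551.4 106.2] size [166.6  97.5] yaw 4.1 rel -2.4 z 96.5 147168
uv [  -4.6 -268.9] xy [ 648.2 -177.4] size [151.   74.5] yaw -5.6 rel -12.1 z 97.5 1638
uv [40.9 -0.2] xy [663.   94.7] size [149.3  73.1] yaw -85.1 rel -91.6 z 96.2 869
uv [-84.   42.3] xy [534.1 122.8] size [59.4 31.4] yaw -88.6 rel -95.1 z 96.2 222
now [550.2  68.5  55.3] uv [-74.1 -13.5] yaw 93.6 F [ 0.9 -1.   0.1]
cm dx -4.66 dy -0.06 dz -0.17 wz -0.050
```

View pics/w3.png

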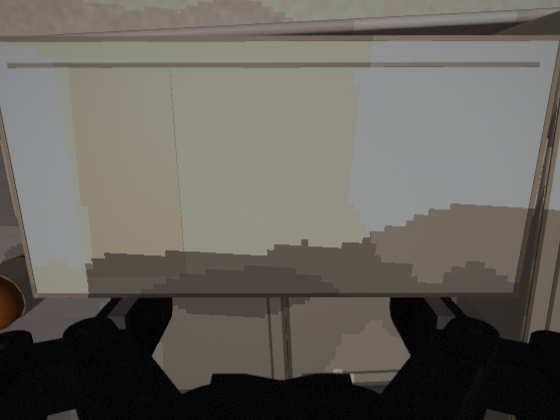

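>>> {"method": "play_rows", "body": {"deltas": [[[0,0,0,0,0,-0.02,8.54],[0,0,0,0,0,-0.03,8.54],[0.1,0,0,0,0,0,8.54],[0.1,0,0,0,0,0,8.54],[0.1,0,0,0,0,0,8.54],[0.1,0,0,0,0,0,8.54],[0,0,0,0,0,0,8.54],[0,0,0,0,0,0,8.54]]]}}

```text
t: 18.2
tcp_pos: [549.7, 72.1, 55.3]
tool_rot: [180.0, 0.0, 96.5]
contact_force: [1.1, -2.7, -0.4]
finger_gap: 0.998
grip_force: 1.2
```

Run:
```python
from h import *
p,W=wcloud(); tops(W,92,104); m=(abs(W[...,2]-96.5)<3)
U=W[m][:,:2]-P0; u=U@X1; v=U@Y1
for lo in (-145,-120,-100,-75,-50,-25,-8): 
    k=abs(u-lo)<3; print(lo, np.round(np.percentile(v[k],[1,99]),1))
k=abs(v-45)<4; h=np.sort(u[k]); g=np.diff(h); i=g.argmax(); print(h[0],h[-1],h[i],g[i])
delta(wor(-77,-60),57,96.5)
```

```text
uv [-76.1  27.6] xy [543.6 109.1] size [154.9  96.6] yaw 6.5 rel 0.0 z 96.5 141329
uv [ 2.6 19.1] xy [622.7 109.6] size [68.7 12.9] yaw -75.6 rel -82.1 z 96.0 5171
-145 [ 2.9 75.1]
-120 [-14.7  75.1]
-100 [ 2.6 75.2]
-75 [ 2.6 74.9]
-50 [ 2.7 75. ]
-25 [ 1.4 74.9]
-8 [ 2.5 74.9]
-153.55332042528912 3.130691821425047 -0.8251088281942389 1.557369693949385
now [549.7  72.   55.3] uv [-74.2  -9.9] yaw 96.5 F [ 1.5 -3.1 -0.3]
cm dx -5.01 dy -0.28 dz -0.17 wz 0.000
```

>>> {"method": "play_rows", "body": {"deltas": [[[-0.5,0,0,0,0,0,8.54],[-1.5,0,0,0,0,0,8.54],[-1.0,0,-1.5,0,0,0,8.54],[0,0,-3.0,0,0,0,8.54],[0,0,-3.0,0,0,0,8.54],[0,0,-3.0,0,0,0,8.54],[0,0,-3.0,0,0,0,8.54],[0,0,-3.0,0,0,0,8.54]]]}}

```text
t: 18.92
tcp_pos: [551.9, 42.6, 221.3]
tool_rot: [-179.9, -0.1, 96.5]
contact_force: [0.6, -0.2, -0.3]
finger_gap: 1.0
grip_force: 0.0
```

>>> {"method": "play_rows", "body": {"deltas": [[[-1.5,0.4,0,0,0,0,8.54],[-3.3,1.0,0,0,0,0,8.54],[-3.3,1.0,0,0,0,0,8.54],[-3.3,1.0,0,0,0,0,8.54],[-3.3,1.0,0,0,0,0,8.54],[-3.3,1.0,0,0,0,0,8.54],[-3.3,1.0,0,0,0,0,8.54],[-1.6,0.55,0,0,0,0,8.54]]]}}

```text
t: 19.58
tcp_pos: [648.5, -180.9, 219.9]
tool_rot: [-180.0, 0.0, 96.4]
contact_force: [-0.6, -0.1, -0.3]
finger_gap: 1.0
grip_force: 0.0
```

>>> {"method": "play_rows", "body": {"deltas": [[[0,0,0,0,0,-0.05,8.54],[0,0,0,0,0,-0.09,8.54],[0,0,0,0,0,-0.1,8.54],[0,0,0,0,0,-0.1,8.54],[0,0,0,0,0,-0.1,8.54],[0,0,0,0,0,-0.1,8.54],[0,0,0,0,0,-0.1,8.54],[0,0,0,0,0,-0.1,8.54]]]}}

```text
t: 20.25
tcp_pos: [647.3, -176.7, 219.7]
tool_rot: [180.0, -0.1, 139.2]
contact_force: [-0.4, -0.1, -0.9]
finger_gap: 1.0
grip_force: 0.0
```

>>> {"method": "play_rows", "body": {"deltas": [[[0,0,0,0,0,-0.1,8.54],[0,0,0,0,0,-0.1,8.54],[0,0,0,0,0,-0.1,8.54],[0,0,0,0,0,-0.1,8.54],[0,0,0,0,0,-0.1,8.54],[0,0,0,0,0,-0.08,8.54],[0,0,0,0,0,-0.04,8.54],[0,0,0,0,0,0,8.54]]]}}

```text
t: 20.92
tcp_pos: [647.4, -176.7, 219.7]
tool_rot: [179.9, -0.1, 174.5]
contact_force: [-1.2, 0.6, 0.7]
finger_gap: 1.001
grip_force: 0.0
```

```bash
cat >> h.py <<'E'
def carts(t):
    W=cloud(t)
    for r in manip.cut_out(t,"carton_a_mid")[:6]:
        P=W[r["region"]]; P=P[(P[:,2]>92)&(P[:,2]<102)]
        if len(P)>100: c,s,a=rect(P); print("cut",round(r["conf"],2),"uv",uv(c),s,"rel",round(a-6.5,1),len(P))
E
python3 - <<'E'
from h import *
t=manip.get_image("top"); tops(cloud(t),92,104,200); carts(t); p,W=wcloud(); tops(W,92,104)
save(t,"t4")
delta((648.2,-177.4),57,174.4)
E
```

```text
uv [-37.2   0.6] xy [585.3  86.7] size [228.5 149.4] yaw 6.2 rel -0.3 z 96.3 3270
cut 0.97 uv [37.7 -0.3] [149.1  78.9] rel -90.2 1610
cut 0.33 uv [-255.3  273.8] [233.    3.6] rel -14.1 153
uv [-134.3 -388.3] xy [ 532.8 -310.7] size [30.5 26.1] yaw -14.8 rel -21.3 z 95.6 1019
uv [  -5.5 -268.8] xy [ 647.3 -177.4] size [150.2  74.4] yaw -5.9 rel -12.4 z 97.9 19356
uv [ 37.8 -69.7] xy [667.8  25.3] size [74.7 12.3] yaw 5.9 rel -0.6 z 96.1 1620
now [ 647.7 -177.   220. ] uv [  -5.  -268.4] yaw 174.4 F [ 0.4 -0.   1. ]
cm dx -0.05 dy -0.04 dz 16.30 wz 0.000
```

View pics/t4.png

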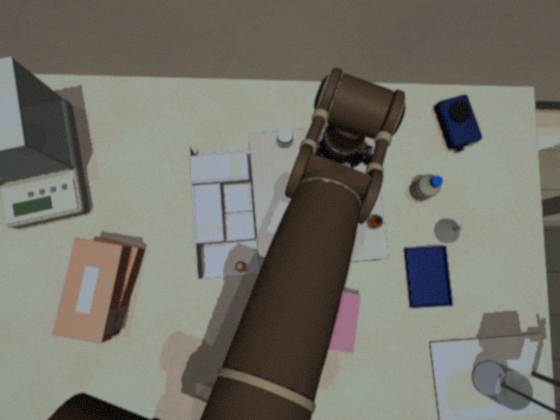

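>>> {"method": "play_rows", "body": {"deltas": [[[0,0,1.5,0,0,0,8.54],[0,0,3.0,0,0,0,8.54],[0,0,3.0,0,0,0,8.54],[0,0,3.0,0,0,0,8.54],[0,0,1.5,0,0,0,8.54],[0,0,1.2,0,0,0,8.54],[0,0,1.2,0,0,0,8.54],[0,0,1.0,0,0,0,8.54]]]}}

```text
t: 21.73
tcp_pos: [648.9, -177.5, 66.3]
tool_rot: [-180.0, 0.1, 174.4]
contact_force: [-0.7, -0.0, -0.6]
finger_gap: 1.002
grip_force: 0.0
```

>>> {"method": "play_rows", "body": {"deltas": [[[0,0,0.9,0,0,0,8.54],[0,0,0,0,0,0,8.54],[0,0,0,0,0,0,7.2],[0,0,0,0,0,0,7.2],[0,0,0,0,0,0,7.2],[0,0,0,0,0,0,7.2],[0,0,0,0,0,0,7.2],[0,0,0,0,0,0,7.2]]]}}

```text
t: 22.4
tcp_pos: [648.4, -177.4, 57.9]
tool_rot: [-180.0, 0.1, 174.5]
contact_force: [0.6, 0.3, -0.3]
finger_gap: 0.865
grip_force: 73.7
```

>>> {"method": "play_rows", "body": {"deltas": [[[0,0,0,0,0,-0.03,7.2],[0,0,0,0,0,-0.06,7.2],[0,0,0,0,0,-0.06,7.2],[0,0,0,0,0,-0.04,7.2],[0,0,0,0,0,-0.021,7.2],[0,0,0,0,0,0,7.2],[0,0,0,0,0,0,7.2],[0,0,0,0,0,0,7.2]]]}}

```text
t: 23.07
tcp_pos: [648.5, -177.2, 57.9]
tool_rot: [-180.0, 0.1, -173.5]
contact_force: [-0.1, 1.3, 2.0]
finger_gap: 0.868
grip_force: 74.2
```

Run:
```python
from h import *
delta(wor(-76,-65),57,186.5)
```

```text
now [ 648.5 -177.2   57.9] uv [  -4.3 -268.8] yaw -173.5 F [-0.1  1.3  2. ]
cm dx 7.17 dy 20.38 dz 0.09 wz 0.000
```

>>> {"method": "play_rows", "body": {"deltas": [[[0.5,0.5,0,0,0,0,7.2],[1.2,1.2,0,0,0,0,7.2],[1.6,1.6,0,0,0,0,7.2],[1.6,1.6,0,0,0,0,7.2],[1.5,1.6,0,0,0,0,7.2],[0.8,1.6,0,0,0,0,7.2],[0,1.6,0,0,0,0,7.2],[0,1.6,0,0,0,0,7.2]]]}}

```text
t: 23.73
tcp_pos: [563.0, -73.5, 58.0]
tool_rot: [-179.9, 0.0, -173.5]
contact_force: [0.8, -2.6, 2.5]
finger_gap: 0.868
grip_force: 74.2
```

>>> {"method": "play_rows", "body": {"deltas": [[[0,1.6,0,0,0,0,7.2],[0,1.6,0,0,0,0,7.2],[0,1.6,0,0,0,0,7.2],[0,1.6,0,0,0,0,7.2],[0,1.5,0,0,0,0,7.2],[0,1.0,0,0,0,0,7.2],[0,0.2,0.1,0,0,0,7.2],[0,0,0,0,0,0,7.2]]]}}

```text
t: 24.4
tcp_pos: [553.2, 17.2, 57.8]
tool_rot: [-179.9, -0.0, -173.4]
contact_force: [-3.1, 0.1, 10.7]
finger_gap: 0.873
grip_force: 75.3
```

>>> {"method": "play_rows", "body": {"deltas": [[[0,0,0,0,0,0,8.54],[0,0,0,0,0,0,8.54],[0,0,0,0,0,0,8.54],[0,0,0,0,0,0,8.54],[0,0,-1.0,0,0,0,8.54],[0,0,-3.0,0,0,0,8.54],[0,0,-3.0,0,0,0,8.54],[0,0,-3.0,0,0,0,8.54]]]}}

```text
t: 25.07
tcp_pos: [552.6, 17.2, 157.3]
tool_rot: [180.0, -0.1, -173.5]
contact_force: [0.3, -0.9, 0.5]
finger_gap: 1.003
grip_force: 0.0
```

>>> {"method": "play_rows", "body": {"deltas": [[[0,-1.5,-1.5,0,0,0,8.54],[0,-3,0,0,0,0,8.54],[0,-3,0,0,0,0,8.54],[0,-1.5,0,0,0,0,8.54],[0,0,0,0,0,0.05,8.54],[0,0,0,0,0,0.1,8.54],[0,0,0,0,0,0.11,8.54],[0,0,0,0,0,0.11,8.54]]]}}

```text
t: 25.73
tcp_pos: [563.4, -72.6, 171.8]
tool_rot: [180.0, 0.0, 165.0]
contact_force: [0.7, 1.2, 0.1]
finger_gap: 1.001
grip_force: 0.0
```

>>> {"method": "play_rows", "body": {"deltas": [[[0,0,0,0,0,0.11,8.54],[0,0,0,0,0,0.11,8.54],[0,0,0,0,0,0.11,8.54],[0,0,0,0,0,0.11,8.54],[0,0,0,0,0,0.11,8.54],[0,0,0,0,0,0.11,8.54],[0,0,0,0,0,0.11,8.54],[0,0,0,0,0,0.11,8.54]]]}}

```text
t: 26.4
tcp_pos: [563.4, -72.2, 171.8]
tool_rot: [180.0, -0.0, 114.6]
contact_force: [0.4, 1.2, 1.2]
finger_gap: 1.003
grip_force: 0.0
```

>>> {"method": "play_rows", "body": {"deltas": [[[0,0,0,0,0,0.11,8.54],[0,0,0,0,0,0.11,8.54],[0,0,0,0,0,0.11,8.54],[0,0,0,0,0,0.06,8.54],[0,0,0,0,0,0.03,8.54],[0,0,0,0,0,0,8.54],[0,0,0,0,0,0,8.54],[0,0,0,0,0,0,8.54]]]}}

```text
t: 27.07
tcp_pos: [563.5, -72.2, 171.5]
tool_rot: [180.0, 0.0, 90.9]
contact_force: [-0.1, -0.1, 0.4]
finger_gap: 1.001
grip_force: 0.0
```

Run:
```python
from h import *
t=manip.get_image("top"); tops(cloud(t),92,104,200); carts(t); p,W=wcloud(); tops(W,92,104); save(p,"w5")
delta(wor(-76,-155),55,96.5)
```

```text
uv [39.6  2.1] xy [661.4  96.9] size [145.6  75.6] yaw -83.8 rel -90.3 z 96.4 1511
uv [-76.1  38.1] xy [542.4 119.5] size [150.5  74.8] yaw 6.3 rel -0.2 z 96.3 1663
uv [-64.1 -84.5] xy [568.2  -0.9] size [87.7 38.2] yaw 1.9 rel -4.6 z 97.8 371
cut 0.83 uv [36.3  2.1] [145.6  82.3] rel -90.3 1544
cut 0.36 uv [ 110.6 -177.3] [37.5 34.1] rel -4.2 155
uv [-77.8 -63.3] xy [552.2  18.6] size [151.3  74.4] yaw 6.4 rel -0.1 z 97.5 35649
uv [ 38.3 -57.1] xy [666.8  37.9] size [76.1 35.1] yaw 4.8 rel -1.7 z 96.4 8837
now [563.5 -72.2 171.3] uv [ -76.8 -154.8] yaw 90.9 F [0.7 0.7 0.1]
cm dx -0.02 dy 0.09 dz 11.63 wz -0.098
```

View pics/w5.png

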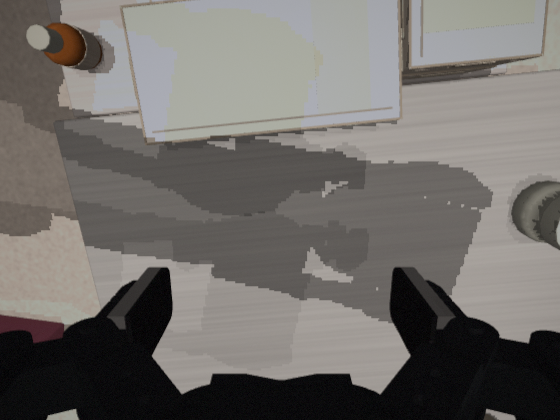

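>>> {"method": "play_rows", "body": {"deltas": [[[0,0,1.5,0,0,-0.05,8.54],[0,0,2.0,0,0,-0.048,8.54],[0,0,2.0,0,0,0,8.54],[0,0,2.0,0,0,0,8.54],[0,0,1.5,0,0,0,8.54],[0,0,1.4,0,0,0,8.54],[0,0,1.0,0,0,0,8.54],[0,0,0,0,0,0,8.54]]]}}

```text
t: 27.88
tcp_pos: [561.4, -71.7, 54.9]
tool_rot: [-179.7, -0.1, 96.5]
contact_force: [-1.0, -0.1, 0.4]
finger_gap: 0.999
grip_force: 0.0
```

>>> {"method": "play_rows", "body": {"deltas": [[[1.0,0.1,0,0,0,0,8.54],[1.5,0,0,0,0,0,8.54],[1.0,0,0,0,0,0,8.54],[0.6,0,0,0,0,0,8.54],[0.6,0,0,0,0,0,8.54],[0.6,0,0,0,0,0,8.54],[0.5,0,0,0,0,0,8.54],[0,0,0,0,0,0,8.54]]]}}

```text
t: 28.55
tcp_pos: [558.0, -13.5, 57.6]
tool_rot: [180.0, -0.0, 96.5]
contact_force: [-0.2, 0.5, 1.0]
finger_gap: 0.996
grip_force: 0.0
```

>>> {"method": "play_rows", "body": {"deltas": [[[0.4,0,0,0,0,0,8.54],[0.3,0,0,0,0,0,8.54],[0.2,0,0,0,0,0,8.54],[0.1,0,0,0,0,0,8.54],[0.1,0,0,0,0,0,8.54],[0,0,0,0,0,0,8.54],[0,0,0,0,0,0,8.54],[0,0,0,0,0,0,8.54]]]}}

```text
t: 29.22
tcp_pos: [556.8, -3.5, 57.3]
tool_rot: [180.0, -0.0, 96.5]
contact_force: [0.3, -0.5, 0.7]
finger_gap: 1.001
grip_force: 0.5
```

Run:
```python
from h import *
t=manip.get_image("top"); carts(t); p,W=wcloud(); tops(W,92,104); 
delta(wor(-76,-85),55,96.5)
```

```text
cut 0.63 uv [39.4  0.7] [149.   74.7] rel -90.4 992
uv [-77.1   5. ] xy [545.1  86.5] size [147.    7.7] yaw 6.5 rel 0.0 z 96.4 18390
uv [-77.8 -48.4] xy [550.5  33.4] size [152.9  96.8] yaw 6.4 rel -0.1 z 96.5 136839
uv [  1.4 -46.5] xy [628.9  44.3] size [56.2 10.6] yaw -73.8 rel -80.3 z 95.9 3624
now [556.8  -3.5  57.3] uv [-75.7 -85.8] yaw 96.5 F [ 0.7 -0.4 -0.1]
cm dx 0.08 dy -0.03 dz 0.23 wz -0.001
```

>>> {"method": "play_rows", "body": {"deltas": [[[0.1,0,0,0,0,0,8.54],[0,0,0,0,0,0,8.54],[-1.0,0,0,0,0,0,8.54],[-2.0,0,0,0,0,0,8.54],[-1.0,0,-1.5,0,0,0,8.54],[0,0,-3.5,0,0,0,8.54],[0,0,-3.5,0,0,0,8.54],[0,0,-3.5,0,0,0,8.54]]]}}

```text
t: 30.03
tcp_pos: [560.0, -42.7, 177.6]
tool_rot: [-179.9, -0.1, 96.4]
contact_force: [0.6, -0.3, -0.9]
finger_gap: 1.001
grip_force: 0.0
```

>>> {"method": "play_rows", "body": {"deltas": [[[-2,0,-1,0,0,0,8.54],[-3,0,0,0,0,0,8.54],[-3,0,0,0,0,0,8.54],[-3,0,0,0,0,0,8.54],[-2,0,0,0,0,0,8.54],[0,0,0,0,0,0,8.54],[0,0,0,0,0,0,8.54],[0,0,0,0,0,0,8.54]]]}}

```text
t: 30.7
tcp_pos: [575.1, -171.0, 186.8]
tool_rot: [-179.9, -0.1, 96.4]
contact_force: [-0.3, 0.6, 0.8]
finger_gap: 1.002
grip_force: 0.0
```

Run:
```python
from h import *
t=manip.get_image("top"); carts(t); tops(cloud(t),92,104,200); save(t,"t6")
m=cv2.resize(t["color"][100:320,150:430],None,fx=2.7,fy=2.7,interpolation=cv2.INTER_CUBIC); cv2.imwrite("pics/t6c.png",m[...,::-1])
for n in ["pair"]: print(len(manip.cut_out(t,n)))
print(manip.sense()["t"])
```

```text
cut 0.68 uv [36.4  0.5] [149.3  81.7] rel -90.5 1628
uv [-37.6   0.6] xy [584.9  86.6] size [229.8 149.4] yaw 6.4 rel -0.1 z 96.2 4956
0
30.85
```

View pics/t6c.png

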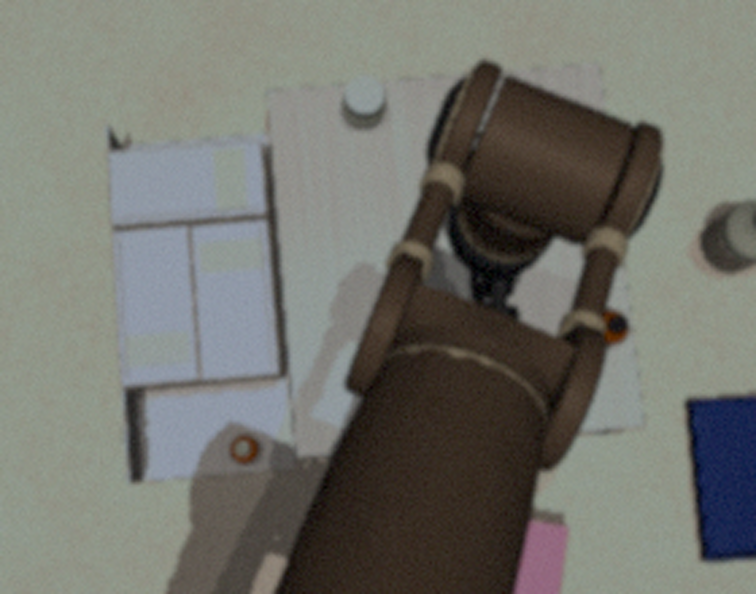

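The crop shows the lengthwise carton at the top (190,180) and the crosswise pair below it (155,300)/(235,300). All are square and flush, together 229.8 x 149.4 mm and centred on the layer. The vial, jar and bottle stand where they were.

```bash
python3 -c "
from bench import manip; print(manip.finish_job())"
```

```text
the job is handed in; nothing more can be done
None
```

I laid the second layer in the reversed pattern and handed the job in at about 31 s; all three cartons measured square and within about 3 mm of place, the layer is about 5 mm wider than the one below, and the hand-in returned no verdict.

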